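# Put the shop's order tablet on its counter stand

### The job

Get the order tablet ready for customers: first push the stand's folding prop leg up and back, gently but firmly, until it is hard against its stop, never leaning on it with more than about 2 kg of force. Then take the tablet out of its charging dock, set it upright and centred in the ledge of the stand without a knock, screen to the front, leaning back on the leg, and let go. Leave the oil bottle, jar and scoop where they are.

Things in the scene. Friction and masses are not known exactly. Their poses are not given: they have to be found in the camera images.
- stand: White tablet stand screwed to the counter: base plate 178 x 150 mm, 10 mm thick, with a ledge across it for the tablet and a blue folding prop leg behind the ledge. Origin: on the counter under the base (the plate reaches 80 mm behind it and 98 mm before it); x = the stand's front, where the screen is to face, roughly away from the robot; y = its left, z up.
- ledge (a point): Middle of the floor of the stand's ledge (stand x 60.5, y 0, z 10 mm), a trough along the stand's y, 28.5 mm wide from its rear rib (6 mm thick, top at z 19 mm) to its front lip (two tabs 30 mm wide at y +-52 mm, tops at z 34 mm).
- hinge (a point): Middle of the prop leg's hinge axis, along the stand's y (stand x -24, y 0, z 26 mm). 34 mm behind it a rubber-capped stop screw stands in the base, its top 19 to 28 mm up, screwed up differently each time: a 34 mm steel heel at right angles to the leg comes down on it when the leg is up, and that stops the leg.
- leg (a joint): Angle of the prop leg, rad: 0 = folded flat forwards, grows as it swings up and back, pi/2 = vertical. Cross bar 118 mm from the hinge; hinge friction (about 0.4 N at the bar) lets it stay where it is left. Starts at 0.6 to 1.0; meets its stop somewhere from 1.3 to 1.6, set differently each time; the rubber then gives a little: 3 to 5 N more for each further mm at the bar.
- leg_bar (a point): Middle of the prop leg's round padded cross bar (black, 14 mm across, 64 mm long, parallel to the hinge axis); push it here, from the front. x, z of this point turn with the leg: x points from the hinge to the bar.
- tablet: Tablet in a grey case, 13 mm thick (x), 130 mm wide (y), 205 mm tall (z), 0.3 to 0.55 kg; origin: middle of its lower edge face; x = out of the screen. Starts upright in the dock. To be pinched across its thickness at the upper edge.
- dock: Black charging dock fixed to the counter, 76 x 160 mm, 40 mm tall; origin underneath its middle; its slot (18 x 136 mm along y, floor at z 12 mm, open above) holds the tablet's lowest 28 mm. x = the side the tablet's screen faces.
- oil_bottle: Green oil bottle, 68 mm across, 200 mm tall, standing; origin at the middle of its foot. Bystander.
- lentil_jar: Brown jar with a steel cap, 84 mm across, 95 mm tall, standing; origin at the middle of its foot. Bystander.
- scoop: Steel flour scoop lying on the counter, 190 mm long, 60 mm wide, 34 mm tall; origin near its middle, underneath; handle to its -x. Bystander.
There are look-alikes about, which are no part of the job. There is more than one size of the tablet; the job needs the larger. There is more than one size of the stand; the job needs the larger.

How it is judged:
By the outcome, as a careful person would: the job done as asked, in the order asked, and still so for the second after the job is handed in, with the robot touching nothing.
It also fails if it takes over 72 s, if anything falls off the work surface, if the arm or the gripper's body presses on something with over 40 N, if the wrist force passes 120 N, or if a joint passes its speed limit or range.

### The arm

A 6-joint arm with a two-finger parallel gripper is mounted at the origin on the work surface. World frame = base frame: x ahead of the robot, y to its left, z up, the work surface at z = 0. Lengths are in m, angles in degrees, forces in N, time in s.
With the tool pointing down it reaches from about 0.375 to 0.9 m from the base axis. Payload 3.1 kg.
Tool frame: the origin (TCP) lies at the very end of the fingers, on their centre line; the grasp point (between the pads) lies 19 mm behind it; z points along the fingers, y is the line along which they close (so a half turn about z gives the same grasp; the last joint's range is limited). The gripper opens to 87 mm and grips with 3 to 60 N. Pads are 19 mm wide; open, the fingers measure 117 mm over their backs; the gripper's body (75 mm by 190 mm) begins 51 mm behind the grasp point.
Start: joints at [65.804, 30.224, 82.088, -0, 67.689, -10.227], TCP at [0.151, 0.607, 0.223] pointing down, gripper open.
Joint ranges: [-176.69, 176.69], [-43.24, 126.21], [12.49, 139.97], [-82, 262], [0, 151.66], [-163.58, 163.58]. Speed limits (degrees/s): [159.86, 159.86, 180, 180, 180, 180].

### API

Orientations are given as a 3x3 rotation matrix whose columns are the frame's x, y, z axes.
In Python, from rig import bot, imaging gives the robot as it stands.
- The arm moves only by the tool drive_tool, never from a script. Its argument "deltas" is text: rows parted by semicolons, each of 5 numbers parted by spaces: the finger opening in mm, from 0 to 87, then the shift along the world's x, y, z in mm, then the turn about the world's z in rad. In form: jaw dx dy dz twist; .... A call has 1 to 12 rows; each row is the pose to reach, as a shift and turn from the pose commanded when the call began; what a row does not reach only later rows make up. A row lasts 1/10 s, in which the tool goes at most 50 mm and 8.59 degrees, less where a joint would pass 70% of its speed; a pose out of reach is approached as far as the arm can. A call with a gripper value outside its range is refused whole. The fingers move at their own pace and stop on an object; the grip force is fixed at half the most. Time passes only in rows, so rows that repeat a pose let the fingers close. It gives the time, the measured TCP pose, the force, the opening and the grip force at its end, in the units of the state.
- bot.read_state(): the state, without advancing time (a new reading comes with each control period).
- imaging.capture(name): name is "scene" or "top" or "wrist"; returns the picture (480x640x3 uint8, red, green, blue); there is no depth.
- imaging.camera_model(name): a dict with "fx", "fy", "cx", "cy" (pixels), "T" (4x4, takes a point from camera to world coordinates). Camera axes: x right, y down, z forward; pixel columns grow to the right and rows downward; lengths in m; the calibration is good to about 2 mm. A picture is of the moment at which its call begins: read the wrist's pose just before it. camera_model takes no time and is no camera call; for the wrist camera it gives the pose at the moment of the call.
- bot.hand_in(): hands the job in; it is judged then, once.
The state is a dict: "time_s": time; "joint_positions": joint angles; "qvel": joint speeds; "tau": joint torques, N m; "position": TCP position; "tcp_rot": TCP orientation; "force": force on the tool from outside, world axes, zero at the start; "moment": the same for the moment, N m; "opening": opening from 0.0 (shut) to 1.0 (fully open); "grasp_force": force on a finger pad.
Only numpy, scipy, OpenCV 4.12 (cv2) and the standard library are available. Lean on these libraries where they do the work, as an engineer would, in place of code of your own. Each camera call takes 0.05 s, during which the arm holds its last target. There are 200 camera calls.

## Working session

There is one attempt and no reset: what is moved stays moved. The work goes in short steps, Python scripts to look and compute and a tool call to move; the robot and the scene stay as the last step left them, time stands still between calls to the robot, and variables do not carry over. Pictures are saved under pics/ and viewed, at most 10 in all, crops included, and the job is handed in when it is done.

Besides the shell and the picture viewer there is one more tool, called as name(argument=value, ...), one argument or row to a line, values as JSON. drive_tool: Moves the arm, as the interface text tells. Its arguments: {"type":"object","properties":{"deltas":{"type":"string"}},"required":["deltas"]}

```bash
mkdir -p pics && ls
python3 - <<'E'
from rig import bot, imaging
import cv2
for n in("scene","top"):
    im=imaging.capture(n); cv2.imwrite(f"pics/{n}0.png",im[:,:,::-1])
    m=imaging.camera_model(n); print(n,m)
print(bot.read_state())
E
```

```text
pics
scene {'fx': 566.477011181622, 'fy': 566.477011181622, 'cx': 309.4706862330282, 'cy': 238.3619699446433, 'T': array([[-0.86308392,  0.39376454, -0.3162841 ,  0.8492436 ],
       [ 0.50501634,  0.68111828, -0.53012865,  0.68259256],
       [ 0.00668102, -0.61727415, -0.78671976,  0.99046798],
       [ 0.        ,  0.        ,  0.        ,  1.        ]])}
top {'fx': 544.2479669928931, 'fy': 544.2479669928931, 'cx': 316.7087486201374, 'cy': 244.02103747607575, 'T': array([[-0.02161074, -0.99350173,  0.11174656,  0.35819711],
       [-0.99962808,  0.02333193,  0.01411781,  0.037988  ],
       [-0.01663334, -0.1113999 , -0.99363645,  1.03472214],
       [ 0.        ,  0.        ,  0.        ,  1.        ]])}
{'time_s': 0.1, 'joint_positions': array([ 6.58033936e+01,  3.02728640e+01,  8.21476160e+01, -1.19220388e-03,
        6.76898955e+01, -1.02278032e+01]), 'qvel': array([ 0.06702104, -0.1019252 , -0.09227503, -0.04122752, -0.07943837,
       -0.01769821]), 'tau': array([ 7.94606535e-05, -4.40986454e+01, -1.77151269e+01,  6.35245861e-02,
        5.34506876e-02, -3.35861523e-05]), 'position': array([0.15058364, 0.60592076, 0.22168574]), 'tcp_rot': array([[-9.70429093e-01,  2.41385128e-01, -7.72019228e-04],
       [ 2.41386147e-01,  9.70427541e-01, -1.76505971e-03],
       [ 3.23129556e-04, -1.89922004e-03, -9.99998144e-01]]), 'force': array([0.50091981, 0.08219314, 0.23388965]), 'moment': array([-0.01344239, -0.02350502,  0.02520635]), 'grasp_force': 0.0, 'opening': 1.0018468851899986}
```

View pics/scene0.png

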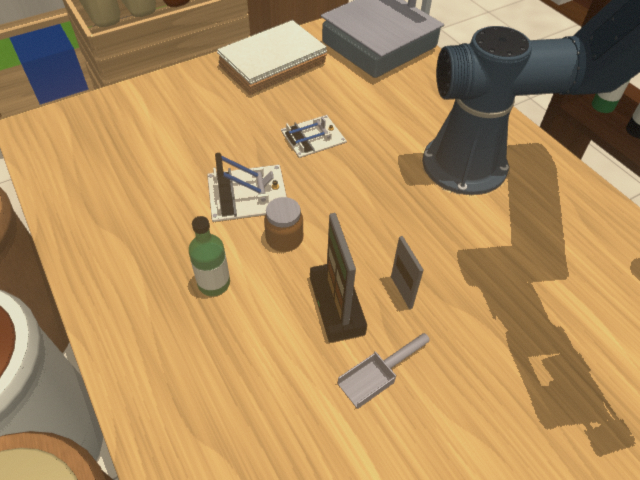

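View pics/top0.png

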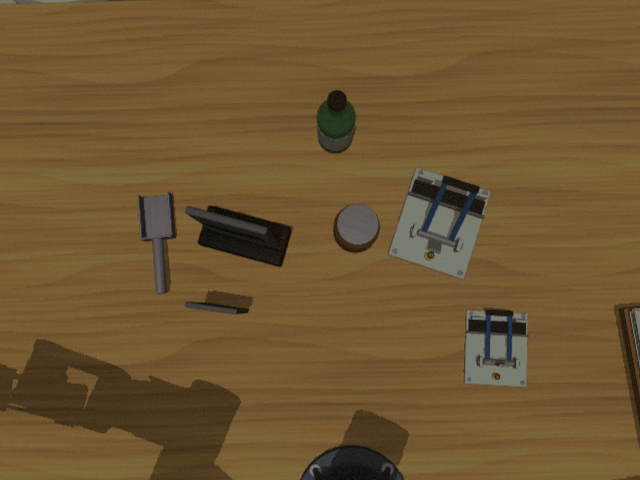

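Top view: the candidate stands are at (440,222) and (497,347), and the candidate tablets are at (240,230), in the dock, and (217,307). The larger ones fit: stand (440,222) and tablet (240,230). The bottle is at (336,122), jar (357,227) and scoop (158,240). I'll confirm this in an enlarged crop.

Run:
```python
import cv2,numpy as np
t=cv2.imread("pics/top0.png");s=cv2.imread("pics/scene0.png")
def c(im,x,y,w=130,h=98): return cv2.resize(im[y:y+h,x:x+w],(400,300),interpolation=cv2.INTER_CUBIC)
cv2.imwrite("pics/crop1.png",np.vstack([np.hstack([c(t,375,175-10,130,120*98//98)[:300],c(t,180,190)]),np.hstack([c(s,190,140),c(s,290,210,173,130)])]))
```

```text
(no output)
```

View pics/crop1.png

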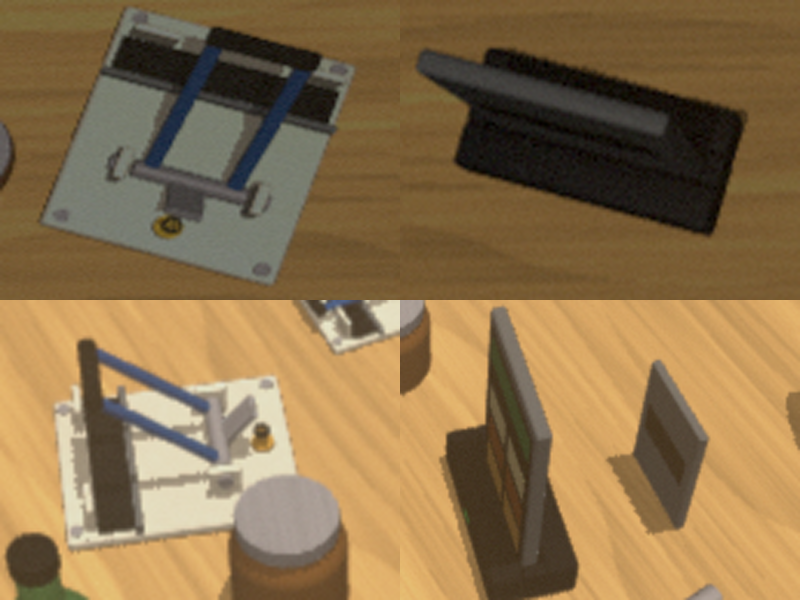

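```bash
cat > h.py <<'E'
import numpy as np
def ray(m,p):
    p=np.atleast_2d(np.asarray(p,float))
    d=np.c_[(p[:,0]-m["cx"])/m["fx"],(p[:,1]-m["cy"])/m["fy"],np.ones(len(p))]@m["T"][:3,:3].T
    return m["T"][:3,3],d
def onz(m,p,z):
    o,d=ray(m,p); return o+d*((z-o[2])/d[:,2])[:,None]
def proj(m,P):
    P=np.atleast_2d(P); c=(P-m["T"][:3,3])@m["T"][:3,:3]
    return np.c_[c[:,0]/c[:,2]*m["fx"]+m["cx"],c[:,1]/c[:,2]*m["fy"]+m["cy"]]
def tri(m1,p1,m2,p2):
    o1,d1=ray(m1,p1);o2,d2=ray(m2,p2);d1=d1[0];d2=d2[0]
    s=np.linalg.lstsq(np.c_[d1,-d2],o2-o1,rcond=None)[0]
    a,b=o1+s[0]*d1,o2+s[1]*d2
    return (a+b)/2,np.linalg.norm(a-b)
E
python3 - <<'E'
from rig import bot, imaging
from h import *
np.set_printoptions(precision=4,suppress=True)
t=imaging.camera_model("top");s=imaging.camera_model("scene");w=imaging.camera_model("wrist")
P=onz(t,[(416.3,168.2),(490,192.2),(463.1,278.2),(388.7,253.8)],.01);print(P)
print("sizes",np.linalg.norm(np.diff(P,axis=0,append=P[:1]),axis=1))
D=onz(t,[(209.3,206.3),(291.5,227.6),(281.4,266.8),(198.9,243.9)],.04);print(D,D.mean(0));print(np.linalg.norm(np.diff(D,axis=0,append=D[:1]),axis=1))
print(onz(t,[(186.5,208),(266,230)],.217))
# tablet top corners scene: tile (490..,300..) scale .4325
sc=lambda x,y:(290+(x-400)*.4325,210+(y-300)*.4333)
for a,b in (((185.5,211),sc(500,312)),((267,230),sc(543,437))): print(tri(t,a,s,b))
print("bar tri",tri(t,(375+265*.325,165+46*.4),s,(190+88*.325,140+(345-300)*.3267)))
st=bot.read_state()
R=st["tcp_rot"]; print(R.T@(w["T"][:3,3]-st["position"]));print(R.T@w["T"][:3,:3]);print(w)
E
```

```text
[[ 0.6153 -0.1417  0.01  ]
 [ 0.565  -0.2797  0.01  ]
 [ 0.4026 -0.2203  0.01  ]
 [ 0.4517 -0.0829  0.01  ]]
sizes [0.1469 0.173  0.1459 0.1739]
[[0.5453 0.2503 0.04  ]
 [0.5017 0.098  0.04  ]
 [0.4296 0.1177 0.04  ]
 [0.4754 0.2696 0.04  ]] [0.488  0.1839 0.04  ]
[0.1585 0.0747 0.1586 0.0725]
[[0.5103 0.2475 0.217 ]
 [0.4734 0.1262 0.217 ]]
(array([0.5044, 0.2141, 0.3107]), np.float64(0.038054116150417205))
(array([0.4711, 0.1578, 0.0797]), np.float64(0.05696352192718397))
bar tri (array([ 0.5575, -0.1952,  0.1307]), np.float64(0.0014223925575663767))
[ 0.0717 -0.0006 -0.1619]
[[-0.0006 -0.9648 -0.2628]
 [ 1.     -0.0005 -0.0005]
 [ 0.0004 -0.2628  0.9648]]
{'fx': 353.90245597060516, 'fy': 353.90245597060516, 'cx': 320.5216091718, 'cy': 242.203826100406, 'T': array([[ 0.242 ,  0.9364,  0.2542,  0.081 ],
       [ 0.9703, -0.2329, -0.0656,  0.623 ],
       [-0.0023,  0.2625, -0.9649,  0.3836],
       [ 0.    ,  0.    ,  0.    ,  1.    ]])}
```

The crop confirms it: stand (440,222) is the larger one, with a 147×173 mm plate, its front away from the robot, yaw about -20°. The larger tablet is in the dock at (240,230), screen to +x, dock yaw about -16°. Next I raise the arm and bring the wrist camera over the stand.

drive_tool(
  deltas="0 0 0 50 0; 0 10 -10 95 -0.1; 0 40 -35 120 -0.25; 0 75 -65 130 -0.4; 0 110 -95 130 -0.5; 0 150 -125 130 -0.65; 0 185 -155 130 -0.8; 0 225 -185 130 -0.9; 0 260 -215 130 -1.0; 0 290 -250 130 -1.1; 0 310 -295 130 -1.25; 0 325 -340 130 -1.4",
)

```text
time_s: 1.3
position: [0.4769, 0.2646, 0.3518]
tcp_rot: [[0.079, 0.997, -0.001], [0.997, -0.079, -0.0], [-0.0, -0.001, -1.0]]
force: [0.6, -0.3, -0.9]
opening: 0.031
grasp_force: 0.0
```

drive_tool(
  deltas="0 20 -45 0 -0.1; 0 35 -90 0 -0.2; 0 50 -135 0 -0.276; 0 65 -180 0 -0.276; 0 80 -225 0 -0.276; 0 95 -270 0 -0.276; 0 110 -315 0 -0.276; 0 125 -360 0 -0.276; 0 140 -400 0 -0.276; 0 150 -430 -20 -0.276; 0 155 -440 -60 -0.276; 0 155 -440 -60 -0.276",
)

```text
time_s: 2.5
position: [0.6275, -0.1741, 0.2858]
tcp_rot: [[0.345, 0.939, -0.012], [0.939, -0.345, 0.005], [0.001, -0.013, -1.0]]
force: [-1.2, 1.1, -0.7]
opening: 0.003
grasp_force: 0.0
```

Run:
```python
from rig import bot, imaging
from h import *
import cv2,pickle
np.set_printoptions(precision=4,suppress=True)
st=bot.read_state(); w=imaging.camera_model("wrist")
im=imaging.capture("wrist"); cv2.imwrite("pics/w1.png",im[:,:,::-1]); pickle.dump(w,open("w1.pkl","wb"))
print(st["time_s"],st["position"],st["tcp_rot"],st["force"],st["opening"])
```

```text
2.5 [ 0.6275 -0.1741  0.2858] [[ 0.3447  0.9386 -0.0123]
 [ 0.9387 -0.3446  0.0054]
 [ 0.0009 -0.0134 -0.9999]] [-1.243   1.056  -0.6685] 0.002605307788514011
```

View pics/w1.png

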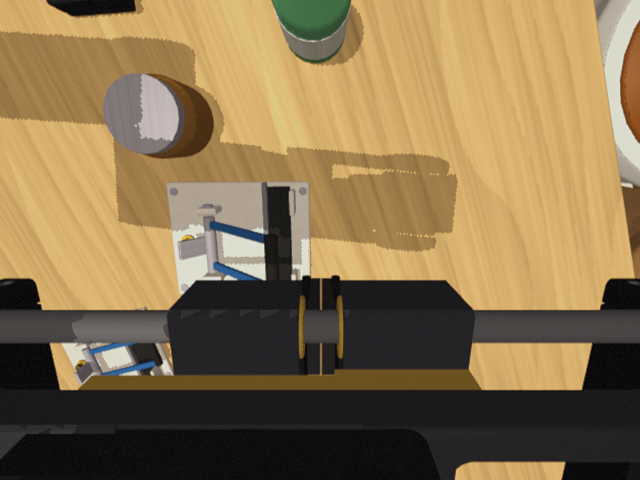

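The wrist view shows the stand half hidden behind the gripper (plate corners (168,184) and (309,183), bar at (280,230)). I'll shift toward the stand's right and take two views.

drive_tool(
  deltas="0 -35 -35 0 0; 0 -70 -70 -20 0; 0 -100 -105 -40 0; 0 -100 -105 -45 0; 0 -100 -105 -45 0; 0 -100 -105 -45 0",
)

```text
time_s: 3.15
position: [0.5323, -0.2777, 0.2493]
tcp_rot: [[0.341, 0.94, 0.003], [0.94, -0.341, -0.001], [-0.0, 0.003, -1.0]]
force: [0.7, -0.1, -0.5]
opening: 0.002
grasp_force: 0.0
```

```bash
cat > snap.py <<'E'
import sys,cv2,pickle
from rig import bot, imaging
st=bot.read_state(); w=imaging.camera_model("wrist")
im=imaging.capture("wrist"); n=sys.argv[1]
cv2.imwrite(f"pics/{n}.png",im[:,:,::-1]); pickle.dump(w,open(n+".pkl","wb"))
print(st["time_s"],st["position"].round(4),st["tcp_rot"].round(3).tolist(),st["force"].round(1),st["opening"])
E
python3 snap.py w2
```

```text
3.15 [ 0.5323 -0.2777  0.2493] [[0.341, 0.94, 0.003], [0.94, -0.341, -0.001], [-0.0, 0.003, -1.0]] [ 0.7 -0.1 -0.5] 0.002163901970463724
```

drive_tool(
  deltas="0 45 -15 0 0; 0 85 -30 0 0; 0 85 -30 0 0; 0 85 -30 0 0; 0 85 -30 0 0",
)

```text
time_s: 3.7
position: [0.6157, -0.307, 0.2479]
tcp_rot: [[0.34, 0.94, -0.001], [0.94, -0.34, 0.0], [0.0, -0.001, -1.0]]
force: [0.2, 0.0, -0.7]
opening: 0.001
grasp_force: 0.0
```

```bash
python3 snap.py w3
python3 - <<'E'
import cv2,numpy as np
a=[cv2.resize(cv2.imread(f"pics/w{i}.png")[20:290,x:x+360],(800,600))[:] for i,x in((2,150),(3,100))]
a=[cv2.resize(cv2.imread(f"pics/w{i}.png")[:290,:],(640,290)) for i in(2,3)]
cv2.imwrite("pics/w23.png",np.vstack(a))
E
```

```text
3.7 [ 0.6157 -0.307   0.2479] [[0.34, 0.94, -0.001], [0.94, -0.34, 0.0], [0.0, -0.001, -1.0]] [ 0.2  0.  -0.7] 0.0008639240598865975
```

View pics/w23.png

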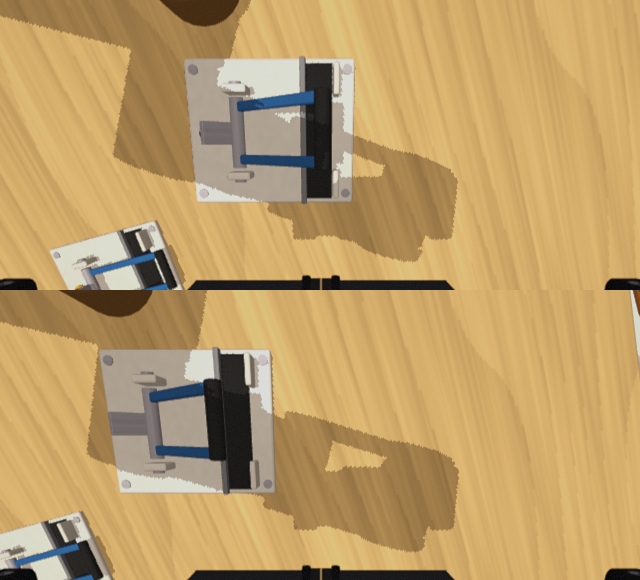

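Both wrist views show the whole plate. In w2 the corners are (184,60), (354,58), (353,201), (197,201) with the bar at (323,127); in w3 they are (97,60), (270,59), (274,202), (121,201) with the bar at (215,129). I'll fit the stand pose and leg angle to these.

Run:
```python
import pickle
from h import *
from scipy.optimize import least_squares
from rig import imaging
np.set_printoptions(precision=4,suppress=True)
w2,w3=[pickle.load(open(f"w{i}.pkl","rb")) for i in(2,3)];t=imaging.camera_model("top")
C2=[(184,60),(354,58),(353,201),(197,201)];C3=[(97,60),(270,59),(274,202),(121,201)]
T=[(388.7,253.8),(416.3,168.2),(490,192.2),(463.1,278.2)]
for m,c in((w2,C2),(w3,C3)):
    P=onz(m,c,.01);print(P.mean(0),np.linalg.norm(np.diff(P,axis=0,append=P[:1]),axis=1))
print("corner heights",[tri(w2,a,w3,b)[0][2].round(4) for a,b in zip(C2,C3)])
b,e=tri(w2,(323,127),w3,(215.5,129.5));print("bar",b,e)
L=np.array([(-.08,.075,.01),(.098,.075,.01),(.098,-.075,.01),(-.08,-.075,.01)])
def W(p,l):
    c,s=np.cos(p[2]),np.sin(p[2]);l=np.atleast_2d(l);return np.c_[p[0]+c*l[:,0]-s*l[:,1],p[1]+s*l[:,0]+c*l[:,1],l[:,2]]
def bar(th): return np.array([-.024+.118*np.cos(th),0,.026+.118*np.sin(th)])
def f(p,full=1):
    B=W(p,bar(p[3]))
    return np.r_[(proj(w2,W(p,L))-C2).ravel(),(proj(w3,W(p,L))-C3).ravel(),(proj(t,W(p,L))-T).ravel()/2,(proj(w2,B)-[323,127]).ravel(),(proj(w3,B)-[215.5,129.5]).ravel()]
r=least_squares(f,[.5,-.178,-.35,.8]);print(r.x,r.fun.round(1))
p=r.x;print("ledge",W(p,(.0605,0,.01)),"bar",W(p,bar(p[3])),"hinge",W(p,(-.024,0,.026)),"deg",np.degrees(p[2]))
pickle.dump(p,open("stand.pkl","wb"))
```

```text
[ 0.5124 -0.1812  0.01  ] [0.175  0.1479 0.1775 0.1458]
[ 0.5124 -0.1807  0.01  ] [0.1777 0.1475 0.1736 0.1455]
corner heights [np.float64(0.0165), np.float64(0.0046), np.float64(0.02), np.float64(0.0029)]
bar [ 0.5638 -0.1982  0.1066] 0.0010528140331739165
[ 0.5038 -0.1779 -0.3416  0.74  ] [-1.8 -2.3  1.4 -1.5 -0.1  0.6 -0.4  1.8 -0.3 -1.5  0.1 -1.8  1.9  0.7
 -1.6  2.7 -0.7 -0.5 -0.5 -1.5  0.4 -1.6  0.4 -0.2 -0.3  2.   0.1  0.6]
ledge [[ 0.5608 -0.1982  0.01  ]] bar [[ 0.5633 -0.1991  0.1056]] hinge [[ 0.4812 -0.1699  0.026 ]] deg -19.571662955674558
```

drive_tool(
  deltas="0 -5 45 0 0; 0 -10 93 0 0; 0 -10 93 -20 0; 0 -10 93 -70 0; 0 -10 93 -115 0; 0 -10 93 -145 0; 0 -10 93 -157 0; 0 -10 93 -157 0; 0 -10 93 -157 0",
)

```text
time_s: 4.65
position: [0.6068, -0.2161, 0.0923]
tcp_rot: [[0.342, 0.94, 0.003], [0.94, -0.342, -0.001], [-0.0, 0.003, -1.0]]
force: [-0.3, 0.6, 0.5]
opening: 0.002
grasp_force: 0.0
```

drive_tool(
  deltas="0 -7.5 2.7 0 0; 0 -15 5.3 0 0; 0 -22.6 8 0 0; 0 -30 10.7 8 0; 0 -37.7 13.4 14.5 0; 0 -45.2 16 20 0; 0 -52.8 18.8 25 0; 0 -58.4 20.8 28 0; 0 -64 22.8 30 0; 0 -64 22.8 30 0; 0 -64 22.8 30 0",
)

```text
time_s: 5.75
position: [0.5411, -0.1924, 0.1202]
tcp_rot: [[0.342, 0.94, -0.002], [0.94, -0.342, 0.001], [0.0, -0.002, -1.0]]
force: [0.5, 0.1, -0.6]
opening: -0.001
grasp_force: 0.0
```

```bash
cat > f.py <<'E'
import pickle,numpy as np
from rig import bot
p=pickle.load(open("stand.pkl","rb"));st=bot.read_state();c,s=np.cos(p[2]),np.sin(p[2])
R=np.array([[c,s],[-s,c]])
print(st["time_s"],"TCP in stand mm",(R@(st["position"][:2]-p[:2])*1e3).round(1),round(st["position"][2]*1e3,1),"force stand",(R@st["force"][:2]).round(2),st["force"][2].round(2),"mom",st["moment"].round(2))
E
python3 f.py
```

```text
5.75 TCP in stand mm [40.  -1.1] 120.2 force stand [0.38 0.29] -0.64 mom [-0.13  0.06  0.02]
```

drive_tool(
  deltas="0 -2 0.7 0.8 0; 0 -4 1.4 1.5 0; 0 -6.5 2.3 2.5 0; 0 -6.5 2.3 2.5 0; 0 -6.5 2.3 2.5 0; 0 -6.5 2.3 2.5 0",
)

```text
time_s: 6.35
position: [0.5351, -0.1903, 0.1229]
tcp_rot: [[0.342, 0.94, -0.001], [0.94, -0.342, 0.0], [0.0, -0.001, -1.0]]
force: [0.1, -0.4, 0.3]
opening: 0.011
grasp_force: 0.0
```

```bash
python3 f.py
```

```text
6.35 TCP in stand mm [33.6 -1.2] 122.9 force stand [ 0.21 -0.34] 0.27 mom [-0.09  0.1   0.01]
```

drive_tool(
  deltas="0 -1.5 0.5 0.5 0; 0 -3 1.1 1 0; 0 -3 1.1 1 0; 0 -3 1.1 1 0",
)

```text
time_s: 6.75
position: [0.5322, -0.1893, 0.1241]
tcp_rot: [[0.342, 0.94, -0.0], [0.94, -0.342, 0.0], [-0.0, -0.0, -1.0]]
force: [-0.0, -0.3, 0.1]
opening: 0.001
grasp_force: 0.1
```

```bash
python3 f.py
python3 - <<'E'
from rig import imaging
import cv2,numpy as np
a=imaging.capture("scene")[:,:,::-1];b=imaging.capture("top")[:,:,::-1]
cv2.imwrite("pics/push.png",np.hstack([cv2.resize(a[120:250,180:310],(400,400)),cv2.resize(b[150:290,370:510],(400,400))]))
E
```

```text
6.75 TCP in stand mm [30.6 -1.2] 124.1 force stand [ 0.11 -0.31] 0.09 mom [-0.13  0.03 -0.03]
```

View pics/push.png

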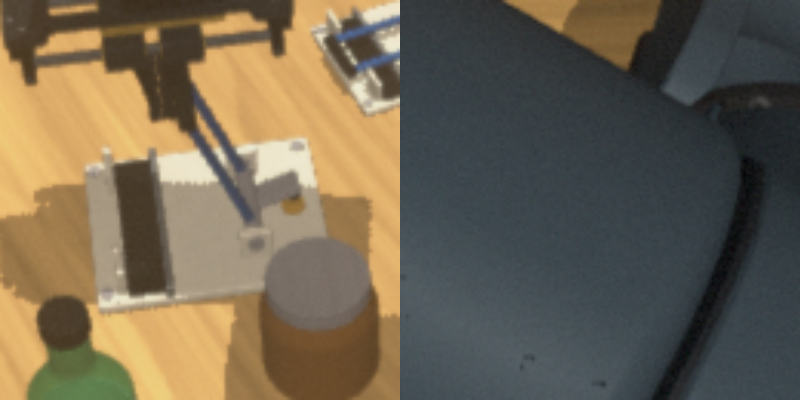

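The left half (scene) shows the fingers against the bar at about (175,105), the leg raised, and the heel at (280,190) still clear of the orange stop at (293,203). I keep pushing.

drive_tool(
  deltas="0 -1.5 0.5 0.5 0; 0 -3 1.1 0.9 0; 0 -3 1.1 0.9 0; 0 -3 1.1 0.9 0",
)

```text
time_s: 7.25
position: [0.5291, -0.1881, 0.1249]
tcp_rot: [[0.342, 0.94, -0.0], [0.94, -0.342, 0.0], [0.0, -0.0, -1.0]]
force: [0.1, 1.2, 1.6]
opening: 0.005
grasp_force: 0.1
```

```bash
python3 f.py
```

```text
7.25 TCP in stand mm [27.3 -1.1] 124.9 force stand [-0.34  1.15] 1.58 mom [-0.1   0.03  0.02]
```

drive_tool(
  deltas="0 -1.5 0.5 0.2 0; 0 -2.8 1 0.7 0; 0 -2.8 1 0.7 0; 0 -2.8 1 0.7 0",
)

```text
time_s: 7.65
position: [0.5263, -0.1871, 0.1256]
tcp_rot: [[0.342, 0.94, -0.0], [0.94, -0.342, 0.0], [0.0, -0.0, -1.0]]
force: [-0.7, -0.3, -0.0]
opening: 0.004
grasp_force: 0.0
```

```bash
python3 f.py
```

```text
7.65 TCP in stand mm [24.3 -1.1] 125.6 force stand [-0.55 -0.47] -0.05 mom [-0.13  0.06  0.03]
```

drive_tool(
  deltas="0 -1.5 0.5 0.2 0; 0 -2.8 1 0.6 0; 0 -2.8 1 0.6 0; 0 -2.8 1 0.6 0",
)

```text
time_s: 8.05
position: [0.5235, -0.1861, 0.1262]
tcp_rot: [[0.342, 0.94, -0.0], [0.94, -0.342, 0.0], [0.0, -0.0, -1.0]]
force: [0.0, -0.3, 0.4]
opening: 0.003
grasp_force: 0.0
```

```bash
python3 f.py
```

```text
8.05 TCP in stand mm [21.3 -1.1] 126.2 force stand [ 0.12 -0.27] 0.43 mom [-0.12  0.08 -0.01]
```

drive_tool(
  deltas="0 -1.5 0.5 0.2 0; 0 -2.8 1 0.5 0; 0 -2.8 1 0.5 0; 0 -2.8 1 0.5 0",
)

```text
time_s: 8.45
position: [0.5208, -0.1852, 0.1268]
tcp_rot: [[0.342, 0.94, -0.0], [0.94, -0.342, 0.0], [-0.0, -0.0, -1.0]]
force: [0.2, -0.0, 0.1]
opening: 0.004
grasp_force: 0.2
```

```bash
python3 f.py
```

```text
8.45 TCP in stand mm [18.5 -1.2] 126.8 force stand [0.15 0.05] 0.07 mom [-0.14  0.06  0.05]
```

drive_tool(
  deltas="0 -1.5 0.5 0.2 0; 0 -2.8 1 0.5 0; 0 -2.8 1 0.5 0; 0 -2.8 1 0.5 0",
)

```text
time_s: 8.85
position: [0.5189, -0.1845, 0.1275]
tcp_rot: [[0.342, 0.94, 0.002], [0.94, -0.342, -0.001], [-0.0, 0.002, -1.0]]
force: [3.4, 0.1, -1.0]
opening: 0.003
grasp_force: 1.6
```

```bash
python3 f.py
```

```text
8.85 TCP in stand mm [16.4 -1.2] 127.5 force stand [3.19 1.28] -1.04 mom [-0.17 -0.5   0.01]
```

The stop is met (3.2 N). I press to about 12 N in small steps.

drive_tool(
  deltas="0 -0.7 0.3 0 0; 0 -1.4 0.5 0.1 0; 0 -1.4 0.5 0.1 0; 0 -1.4 0.5 0.1 0",
)

```text
time_s: 9.25
position: [0.518, -0.1843, 0.1277]
tcp_rot: [[0.342, 0.94, 0.003], [0.94, -0.342, -0.001], [-0.0, 0.003, -1.0]]
force: [4.9, -0.3, -0.4]
opening: 0.007
grasp_force: 2.5
```

```bash
python3 f.py
```

```text
9.25 TCP in stand mm [15.5 -1.2] 127.7 force stand [4.76 1.36] -0.44 mom [-0.23 -0.76  0.  ]
```

drive_tool(
  deltas="0 -1 0.3 0 0; 0 -2 0.7 0.1 0; 0 -2.8 1 0.1 0; 0 -2.8 1 0.1 0; 0 -2.8 1 0.1 0",
)

```text
time_s: 9.75
position: [0.517, -0.184, 0.1281]
tcp_rot: [[0.343, 0.939, 0.007], [0.939, -0.343, -0.003], [-0.0, 0.007, -1.0]]
force: [7.2, -1.0, -1.9]
opening: 0.007
grasp_force: 3.9
```

```bash
python3 f.py
```

```text
9.75 TCP in stand mm [14.4 -1.3] 128.1 force stand [7.18 1.45] -1.86 mom [-0.29 -1.3  -0.03]
```

drive_tool(
  deltas="0 -1 0.3 0 0; 0 -2 0.7 0 0; 0 -3 1.1 0 0; 0 -3.8 1.4 0 0; 0 -3.8 1.4 0 0; 0 -3.8 1.4 0 0",
)

```text
time_s: 10.35
position: [0.5158, -0.1837, 0.1286]
tcp_rot: [[0.343, 0.939, 0.013], [0.939, -0.343, -0.005], [-0.001, 0.014, -1.0]]
force: [12.7, -1.5, -3.2]
opening: 0.003
grasp_force: 6.0
```

```bash
python3 f.py
```

```text
10.35 TCP in stand mm [13.3 -1.4] 128.6 force stand [12.51  2.82] -3.17 mom [-0.4  -1.98  0.02]
```

Pressed at 12.9 N against the stop. I back off, rise and go to view the dock.

drive_tool(
  deltas="0 4 -1.4 0 0; 0 10 -3.5 0 0; 0 28 -10 0 0; 0 36 -13 30 0; 0 36 -13 80 0; 0 30 0 125 0; 0 10 45 165 0; 0 -10 90 170 0.06; 0 -25 135 170 0.06; 0 -40 180 170 0.06; 0 -55 220 170 0.06; 0 -63 244 170 0.06",
)

```text
time_s: 11.55
position: [0.4422, 0.0656, 0.2967]
tcp_rot: [[0.283, 0.959, -0.007], [0.959, -0.283, 0.001], [-0.001, -0.007, -1.0]]
force: [0.4, -0.1, 0.6]
opening: 0.004
grasp_force: 0.0
```

drive_tool(
  deltas="0 0 0 0 0; 0 0 0 0 0; 0 0 0 0 0",
)

```text
time_s: 11.85
position: [0.4471, 0.0618, 0.2972]
tcp_rot: [[0.286, 0.958, -0.001], [0.958, -0.286, -0.001], [-0.001, -0.001, -1.0]]
force: [-0.0, -0.2, -0.5]
opening: 0.007
grasp_force: 0.0
```

```bash
python3 snap.py d1
```

```text
11.85 [0.4471 0.0618 0.2972] [[0.286, 0.958, -0.001], [0.958, -0.286, -0.001], [-0.001, -0.001, -1.0]] [-0.  -0.2 -0.5] 0.0072178780716168145
```

drive_tool(
  deltas="0 -40 12 0 0; 0 -80 23 0 0; 0 -80 23 0 0; 0 -80 23 0 0; 0 -80 23 0 0",
)

```text
time_s: 12.4
position: [0.3688, 0.0849, 0.2978]
tcp_rot: [[0.286, 0.958, 0.002], [0.958, -0.286, -0.0], [0.0, 0.002, -1.0]]
force: [-0.2, -0.2, -0.5]
opening: 0.004
grasp_force: 0.0
```

```bash
python3 snap.py d2
python3 - <<'E'
import cv2,numpy as np
cv2.imwrite("pics/d12.png",np.vstack([cv2.imread(f"pics/d{i}.png")[:295] for i in(1,2)]))
E
```

```text
12.4 [0.3688 0.0849 0.2978] [[0.286, 0.958, 0.002], [0.958, -0.286, -0.0], [0.0, 0.002, -1.0]] [-0.2 -0.2 -0.5] 0.003993628261478928
```

View pics/d12.png

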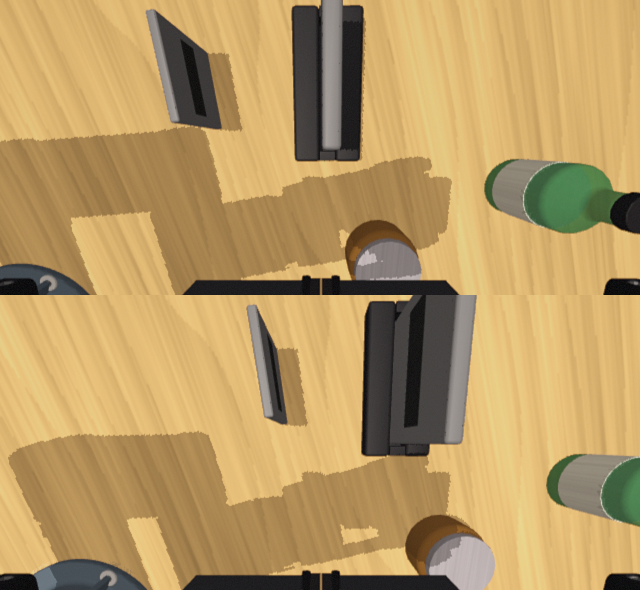

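The d1 and d2 views show the tablet's top edge. Its near end is at (332,149) in d1 and (452,148) in d2; its far end is out of frame. I'll triangulate the near end, and get the direction from the edge at row 2.

Run:
```python
import pickle,cv2
from h import *
from rig import imaging
np.set_printoptions(precision=4,suppress=True)
a,b=[pickle.load(open(f"d{i}.pkl","rb")) for i in(1,2)];t=imaging.camera_model("top")
for r in (4,60,120):
  for n in("d1","d2"):
    g=cv2.GaussianBlur(cv2.cvtColor(cv2.imread(f"pics/{n}.png"),6),(3,3),0)[r].astype(int);d=np.diff(g);x0=300 if n=="d1" else 390
    i=[(k+x0,d[x0+k]) for k in range(100) if abs(d[x0+k])>12];print(r,n,i)
for p,q in(((323,149),(443.5,148)),((341,149),(461.5,148)),((332,149),(452.5,148))):print(tri(a,p,b,q))
# near end dock corners, top z=.04
print(onz(a,[(293,159),(361,160),(293,7),(361,8)],.04));print(onz(b,[(362,160),(428,160)],.04))
```

```text
4 d1 [(318, np.int64(-14)), (319, np.int64(-35)), (320, np.int64(-38)), (322, np.int64(22)), (323, np.int64(13)), (342, np.int64(32)), (343, np.int64(19)), (359, np.int64(14))]
4 d2 [(408, np.int64(-27)), (409, np.int64(-44)), (410, np.int64(-31)), (418, np.int64(-15)), (419, np.int64(-16)), (424, np.int64(14)), (425, np.int64(19)), (455, np.int64(18)), (456, np.int64(19)), (475, np.int64(29)), (476, np.int64(29))]
60 d1 [(320, np.int64(20)), (321, np.int64(33)), (322, np.int64(32)), (323, np.int64(18)), (340, np.int64(-23)), (341, np.int64(-34)), (342, np.int64(-22)), (360, np.int64(15)), (361, np.int64(39)), (362, np.int64(40)), (363, np.int64(30)), (364, np.int64(24))]
60 d2 [(393, np.int64(15)), (407, np.int64(-21)), (408, np.int64(-13)), (421, np.int64(21)), (422, np.int64(14)), (450, np.int64(17)), (451, np.int64(20)), (452, np.int64(15)), (469, np.int64(17)), (470, np.int64(34)), (471, np.int64(18))]
120 d1 [(320, np.int64(22)), (321, np.int64(35)), (322, np.int64(31)), (323, np.int64(17)), (339, np.int64(-18)), (340, np.int64(-34)), (341, np.int64(-29)), (359, np.int64(36)), (360, np.int64(54)), (361, np.int64(37)), (362, np.int64(25))]
120 d2 [(390, np.int64(17)), (403, np.int64(-17)), (404, np.int64(-18)), (417, np.int64(19)), (418, np.int64(17)), (445, np.int64(18)), (446, np.int64(20)), (447, np.int64(14)), (464, np.int64(25)), (465, np.int64(21))]
(array([0.4684, 0.1275, 0.2126]), np.float64(0.00041912133423051344))
(array([0.48  , 0.1241, 0.2127]), np.float64(0.0004110368000466693))
(array([0.4742, 0.1258, 0.2126]), np.float64(0.00041508270091507034))
[[0.4326 0.1247 0.04  ]
 [0.5075 0.1012 0.04  ]
 [0.4797 0.2712 0.04  ]
 [0.5471 0.2501 0.04  ]]
[[0.4311 0.124  0.04  ]
 [0.5043 0.102  0.04  ]]
```

```bash
python3 - <<'E'
import pickle
from h import *
a,b=[pickle.load(open(f"d{i}.pkl","rb")) for i in(1,2)]
A=onz(a,[(332.5,4.5),(331.5,60.5),(331,120)],.214);B=onz(b,[(466,4.5),(461,60.5),(455.3,120)],.214)
for X in(A,B):
    d=X[0]-X[2];print(X.round(4).tolist(),"yaw of x",np.degrees(np.arctan2(-d[0],d[1])))
E
python3 f.py
```

```text
[[0.498, 0.207, 0.214], [0.4888, 0.1775, 0.214], [0.4786, 0.1435, 0.214]] yaw of x -16.981686911342432
[[0.498, 0.2071, 0.214], [0.4893, 0.1773, 0.214], [0.479, 0.1432, 0.214]] yaw of x -16.552009599021105
12.45 TCP in stand mm [-215.3  202.5] 297.7 force stand [-1.05  0.22] 0.1 mom [-0.07  0.05  0.01]
```

drive_tool(
  deltas="60 40 34 0 0; 60 80 68 0 0; 60 123 103 0 0; 60 123 103 0 0; 60 123 103 -30 0; 60 123 103 -60 0; 60 123 103 -90 0; 60 123 103 -116 0; 60 123 103 -116 0; 60 123 103 -116 0",
)

```text
time_s: 13.45
position: [0.4905, 0.1882, 0.1814]
tcp_rot: [[0.286, 0.958, -0.001], [0.958, -0.286, -0.0], [-0.001, -0.001, -1.0]]
force: [0.3, 0.3, -0.2]
opening: 0.681
grasp_force: 0.0
```

drive_tool(
  deltas="40 0 0 0 0; 20 0 0 0 0; 20 0 0 0 0; 5 0 0 0 0; 5 0 0 0 0; 5 0 0 0 0; 5 0 0 0 0; 5 0 0 0 0",
)

```text
time_s: 14.25
position: [0.4902, 0.1888, 0.1815]
tcp_rot: [[0.285, 0.959, 0.0], [0.959, -0.285, 0.0], [0.0, -0.0, -1.0]]
force: [0.7, -1.1, -0.5]
opening: 0.146
grasp_force: 30.0
```

```bash
python3 f.py
```

```text
14.25 TCP in stand mm [-135.7  341. ] 181.5 force stand [ 0.99 -0.79] -0.55 mom [-0.04  0.04 -0.01]
```

Gripped: opening 12.7 mm, 30 N. I lift straight up.

drive_tool(
  deltas="5 0 0 10 0; 5 0 0 25 0; 5 0 0 50 0; 5 0 0 80 0; 5 0 0 110 0; 5 0 0 140 0; 5 0 0 160 0; 5 4 -20 160 0; 5 10 -50 160 -0.05; 5 16 -85 160 -0.05; 5 22 -120 160 -0.05",
)

```text
time_s: 15.35
position: [0.5113, 0.0679, 0.3414]
tcp_rot: [[0.332, 0.943, -0.001], [0.943, -0.332, 0.0], [-0.0, -0.001, -1.0]]
force: [1.7, -0.4, -3.1]
opening: 0.15
grasp_force: 30.0
```

drive_tool(
  deltas="5 6 -35 0 0; 5 13 -70 0 0; 5 19 -105 0 0; 5 26 -140 0 0; 5 32 -175 0 0; 5 38 -205 0 0; 5 43 -235 0 0; 5 48 -255 0 0; 5 49 -266 0 0; 5 49 -266 0 0; 5 49 -266 0 0; 5 49 -266 0 0",
)

```text
time_s: 16.55
position: [0.5608, -0.1957, 0.3415]
tcp_rot: [[0.331, 0.944, -0.001], [0.944, -0.331, 0.001], [0.001, -0.001, -1.0]]
force: [0.3, 0.1, -2.7]
opening: 0.146
grasp_force: 30.0
```

```bash
python3 f.py
python3 - <<'E'
from rig import bot,imaging
import numpy as np,cv2
R=bot.read_state()["tcp_rot"];print(np.degrees(np.arctan2(R[1,1],R[0,1])),bot.read_state()["opening"])
a=imaging.capture("scene")[:,:,::-1];b=imaging.capture("wrist")[:,:,::-1]
cv2.imwrite("pics/over.png",np.hstack([cv2.resize(a[60:260,150:350],(400,400)),cv2.resize(b[:300,160:480],(400,375))[:400] if 0 else cv2.resize(b[:320,160:480],(400,400))]))
E
```

```text
16.55 TCP in stand mm [59.7  2.4] 341.5 force stand [0.21 0.18] -2.75 mom [-0.13  0.03 -0.02]
-19.34046382872006 0.14619587536581413
```

View pics/over.png

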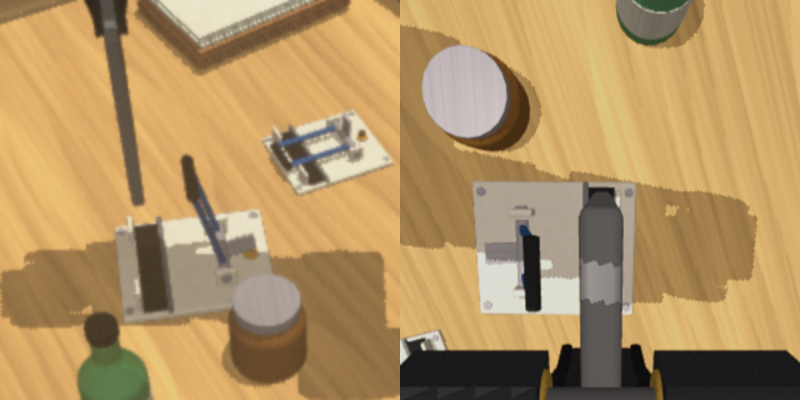

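The tablet hangs plumb over the ledge. Scene half: lower edge at (137,203), the bar behind it at (187,160). Wrist half: the tablet's left lower corner at (602,192), just above the ledge. I'll check where the tablet sits in the gripper from that corner.

Run:
```python
from rig import bot,imaging
from h import *
import cv2
st=bot.read_state();m=imaging.camera_model("wrist");im=imaging.capture("wrist")
g=cv2.cvtColor(im,7).astype(int)
for c in (308,318,328): print(c,[(r,g[r,c]) for r in range(138,176,2)])
R=st["tcp_rot"]
for y in(.062,.065,.068):
    for dz in(.1695,): print(y,proj(m,st["position"]+R[:,0]*y+np.array([0,0,-dz])),proj(m,st["position"]+R[:,0]*y+np.array([0,0,-.09])))
```

```text
308 [(138, np.int64(144)), (140, np.int64(135)), (142, np.int64(134)), (144, np.int64(128)), (146, np.int64(88)), (148, np.int64(89)), (150, np.int64(92)), (152, np.int64(92)), (154, np.int64(89)), (156, np.int64(91)), (158, np.int64(91)), (160, np.int64(90)), (162, np.int64(85)), (164, np.int64(63)), (166, np.int64(65)), (168, np.int64(82)), (170, np.int64(84)), (172, np.int64(85)), (174, np.int64(84))]
318 [(138, np.int64(185)), (140, np.int64(167)), (142, np.int64(132)), (144, np.int64(133)), (146, np.int64(161)), (148, np.int64(162)), (150, np.int64(46)), (152, np.int64(28)), (154, np.int64(63)), (156, np.int64(64)), (158, np.int64(64)), (160, np.int64(64)), (162, np.int64(62)), (164, np.int64(64)), (166, np.int64(74)), (168, np.int64(85)), (170, np.int64(87)), (172, np.int64(89)), (174, np.int64(91))]
328 [(138, np.int64(178)), (140, np.int64(179)), (142, np.int64(136)), (144, np.int64(130)), (146, np.int64(160)), (148, np.int64(162)), (150, np.int64(47)), (152, np.int64(26)), (154, np.int64(28)), (156, np.int64(52)), (158, np.int64(64)), (160, np.int64(62)), (162, np.int64(64)), (164, np.int64(64)), (166, np.int64(74)), (168, np.int64(85)), (170, np.int64(88)), (172, np.int64(89)), (174, np.int64(91))]
0.062 [[320.39527345 156.32351906]] [[320.38163678 159.55003753]]
0.065 [[320.39322537 152.92549666]] [[320.37890263 155.0969907 ]]
0.068 [[320.39116723 149.5107703 ]] [[320.37615082 150.61516797]]
```

Edge at row 153 matches a tablet centred on the TCP. I correct by -2.4 mm in stand y and descend.

drive_tool(
  deltas="5 0 -2.5 0 -0.004; 5 0 -2.5 -25 -0.004; 5 0 -2.5 -55 -0.004; 5 0 -2.5 -85 -0.004; 5 0 -2.5 -110 -0.004; 5 0 -2.5 -130 -0.004; 5 0 -2.5 -142 -0.004; 5 0 -2.5 -148 -0.004; 5 0 -2.5 -149 -0.004; 5 0 -2.5 -149 -0.004; 5 0 -2.5 -149 -0.004",
)

```text
time_s: 17.8
position: [0.5619, -0.2002, 0.1937]
tcp_rot: [[0.336, 0.942, 0.002], [0.942, -0.336, -0.001], [-0.0, 0.002, -1.0]]
force: [0.4, -0.3, -3.2]
opening: 0.145
grasp_force: 30.0
```

```bash
python3 f.py
```

```text
17.8 TCP in stand mm [62.2 -1.6] 193.7 force stand [ 0.5  -0.14] -3.2 mom [-0.08  0.1   0.  ]
```

drive_tool(
  deltas="5 -0.2 1.6 -3 0; 5 -0.2 1.6 -6 0; 5 -0.2 1.6 -8 0; 5 -0.2 1.6 -10 0; 5 -0.2 1.6 -11 0; 5 -0.2 1.6 -11.5 0; 5 -0.2 1.6 -12 0; 5 -0.2 1.6 -12 0; 5 -0.2 1.6 -12 0",
)

```text
time_s: 18.7
position: [0.561, -0.1982, 0.1805]
tcp_rot: [[0.336, 0.942, 0.0], [0.942, -0.336, -0.0], [-0.0, 0.0, -1.0]]
force: [-0.2, -0.4, -3.7]
opening: 0.149
grasp_force: 30.0
```

```bash
python3 f.py
```

```text
18.7 TCP in stand mm [60.7  0. ] 180.5 force stand [-0.04 -0.39] -3.72 mom [-0.1   0.04 -0.  ]
```

drive_tool(
  deltas="5 0 0 -0.3 0; 5 0 0 -0.6 0; 5 0 0 -0.9 0; 5 0 0 -1.2 0; 5 0 0 -1.4 0; 5 0 0 -1.4 0; 5 0 0 -1.4 0",
)

```text
time_s: 19.4
position: [0.5612, -0.1982, 0.1795]
tcp_rot: [[0.336, 0.942, 0.001], [0.942, -0.336, -0.0], [-0.0, 0.001, -1.0]]
force: [-0.4, 0.2, 1.9]
opening: 0.147
grasp_force: 30.0
```

```bash
python3 f.py
```

```text
19.4 TCP in stand mm [60.9  0.1] 179.5 force stand [-0.49  0.06] 1.95 mom [0.04 0.24 0.02]
```

Touchdown is gentle (net +2 N). I open slightly, raise a little, then walk the tablet back between the loose fingers.

drive_tool(
  deltas="14 0 0 0 0; 16 0 0 0 0; 18 0 0 0 0; 21 0 0 0 0; 24 0 0 0 0; 24 0 0 0 0; 24 0 0 4 0; 24 0 0 8 0; 24 0 0 10.5 0; 24 0 0 10.5 0; 24 0 0 10.5 0",
)

```text
time_s: 20.5
position: [0.561, -0.1982, 0.1898]
tcp_rot: [[0.336, 0.942, 0.0], [0.942, -0.336, -0.0], [-0.0, 0.0, -1.0]]
force: [-0.1, 0.7, 0.0]
opening: 0.277
grasp_force: 0.0
```

```bash
python3 f.py
```

```text
20.5 TCP in stand mm [60.7  0. ] 189.8 force stand [-0.32  0.6 ] 0.04 mom [-0.12  0.12 -0.01]
```

drive_tool(
  deltas="24 -2.8 1 0 0; 24 -5.7 2 0 0; 24 -8.5 3 0 0; 24 -11.3 4 0 0; 24 -14 5 0 0; 24 -17 6 0 0; 24 -19.8 7 0 0; 24 -22.6 8 0 0; 24 -25.4 9 0 0; 24 -28.3 10 0 0; 24 -28.3 10 0 0",
)

```text
time_s: 21.6
position: [0.5321, -0.1879, 0.1895]
tcp_rot: [[0.336, 0.942, -0.001], [0.942, -0.336, 0.0], [0.0, -0.001, -1.0]]
force: [0.7, -0.4, 0.2]
opening: 0.278
grasp_force: 0.1
```

```bash
python3 f.py
python3 - <<'E'
from rig import bot,imaging
import numpy as np,cv2
a=imaging.capture("scene")[:,:,::-1]
print(bot.read_state()["opening"]*87)
cv2.imwrite("pics/lean.png",cv2.resize(a[80:240,170:330],(600,600)))
E
```

```text
21.6 TCP in stand mm [30.  0.] 189.5 force stand [ 0.75 -0.16] 0.15 mom [-0.14  0.11  0.04]
24.159149676165168
```

View pics/lean.png

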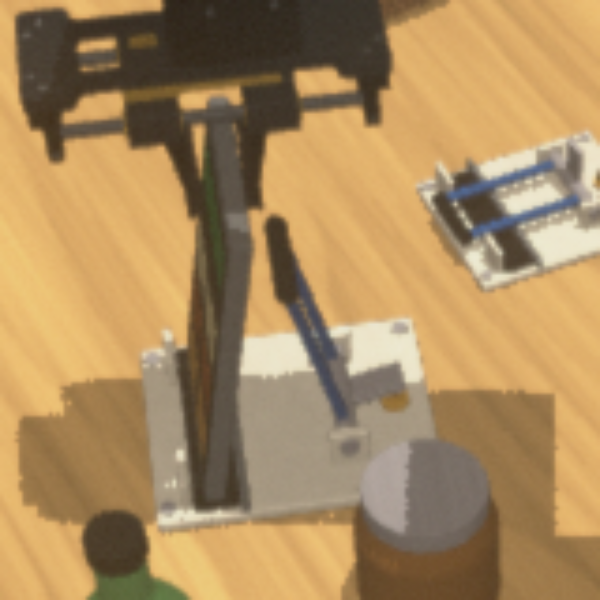

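The tablet leans back about 10° between the fingers. Its foot is in the ledge at (215,490), the leg bar is at (280,250) and the heel is on the stop. I continue to the bar.

drive_tool(
  deltas="24 -2.8 1 0 0; 24 -5.7 2 0 0; 24 -8.5 3 0 0; 24 -11.3 4 0 0; 24 -14 5 0 0; 24 -17 6 0 0; 24 -19.8 7 0 0; 24 -22.6 8 0 0; 24 -25 8.9 0 0; 24 -27 9.6 0 0; 24 -29 10.3 0 0; 24 -29 10.3 0 0",
)

```text
time_s: 22.85
position: [0.5035, -0.1778, 0.1896]
tcp_rot: [[0.336, 0.942, 0.0], [0.942, -0.336, -0.0], [-0.0, 0.0, -1.0]]
force: [0.0, -0.4, 0.6]
opening: 0.278
grasp_force: 0.0
```

```bash
python3 f.py
```

```text
22.85 TCP in stand mm [-0.3 -0. ] 189.6 force stand [ 0.16 -0.34] 0.64 mom [-0.13  0.1  -0.03]
```

drive_tool(
  deltas="26 0 0 0 0; 28 0 0 0 0; 30 0 0 0 0; 33 0 0 0 0; 36 0 0 0 0; 40 0 0 0 0; 45 0 0 0 0; 50 0 0 0 0; 50 0 0 0 0; 50 0 0 0 0",
)

```text
time_s: 23.85
position: [0.5036, -0.1779, 0.1895]
tcp_rot: [[0.336, 0.942, -0.0], [0.942, -0.336, 0.0], [0.0, -0.0, -1.0]]
force: [-0.6, 0.6, 0.2]
opening: 0.564
grasp_force: 0.0
```

```bash
python3 f.py
python3 - <<'E'
from rig import bot,imaging
import numpy as np,cv2
a=imaging.capture("scene")[:,:,::-1]
cv2.imwrite("pics/lean2.png",cv2.resize(a[80:240,170:330],(600,600)))
E
```

```text
23.85 TCP in stand mm [-0.2 -0. ] 189.5 force stand [-0.8   0.37] 0.2 mom [-0.11  0.06 -0.05]
```

View pics/lean2.png

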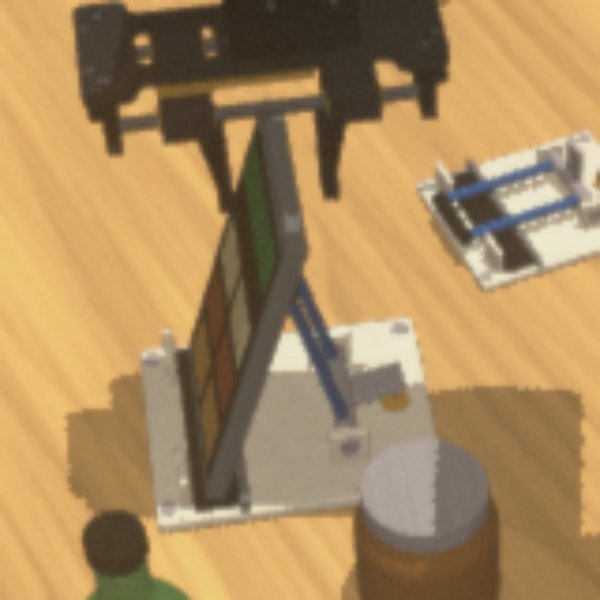

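The tablet leans on the bar at about (295,290), foot in the ledge at (215,495), screen to the front, with both fingers clear of it. I rise and withdraw.

drive_tool(
  deltas="50 0 0 10 0; 50 0 0 30 0; 50 0 0 60 0; 50 0 0 100 0; 50 0 0 130 0; 50 0 0 130 0; 50 0 0 130 0; 50 0 0 130 0; 50 0 0 130 0; 50 0 0 130 0",
)

```text
time_s: 24.9
position: [0.5031, -0.1776, 0.3183]
tcp_rot: [[0.336, 0.942, -0.002], [0.942, -0.336, 0.001], [0.001, -0.003, -1.0]]
force: [-0.4, -1.4, 0.5]
opening: 0.576
grasp_force: 0.0
```

```bash
python3 f.py
python3 - <<'E'
from rig import bot,imaging
import numpy as np,cv2
a=imaging.capture("scene")[:,:,::-1];b=cv2.imread("pics/lean2.png")
c=cv2.resize(a[80:240,170:330],(600,600))
print("change, lower part:",np.abs(c[330:].astype(int)-b[330:]).mean().round(2), "tablet:",np.abs(c[230:480,200:300].astype(int)-b[230:480,200:300]).mean().round(2))
print(bot.hand_in())
E
```

```text
24.9 TCP in stand mm [-0.8  0.1] 318.3 force stand [ 0.12 -1.43] 0.47 mom [-0.11  0.05  0.01]
change, lower part: 9.12 tablet: 2.92
the job is handed in; nothing more can be done
None
```

The job is handed in at about 25 s: the leg was pressed against its stop (peak about 13 N), the large tablet stands in the ledge within about 1–2 mm of centre, screen to the front and leaning on the leg, with the gripper clear and the oil bottle, jar and scoop untouched; I don't have the verdict.

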